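Hang the tape dispenser on its rack peg and lock it with the sliding keeper

TASK

Put the hand tape dispenser away: slide the rack's keeper knob fully out, away from the peg, hang the dispenser by its eye on the peg beside the keeper so that it lies flat on the sloping board with the roll hanging down, then push the keeper fully home over the eye and let go. The peg may stand anywhere in its short slot, so feel or look for it before hanging. Leave the spare roll, knife, marker, stapler and mug where they are.

Things in the scene. Friction and masses are not known exactly. Their poses are not given: they have to be found in the camera images.
- board: Fixed sloping grey steel board of the tool rack, tilted 30 degrees from level, facing up and toward the robot. Origin on the face at the middle of the peg's slot, 135 above the table; x up the slope, y left along the face, z out of the face. Face: x -225..60, y -120..160. A spare peg (28 tall, not to be used) at x 20, y -90. Two keeper rails, 12 high, at y 45..140, x -4..4 and 20..28.
- peg_slot (a point): Point 33 above the board's face over the middle of the slot (board 0, 0, 33), level with the peg's tip. The peg: steel, 10 diameter, square to the face, 33 tall, the last 3 tapered to 7 diameter. Its axis is at board x = 0 but it is bolted anywhere from y = -8 to y = 8 in the slot: this is not measured, it must be felt or seen.
- keeper (a joint): Slide of the keeper along board y (m): 0 = home, 0.05 = fully out (to +y, away from the peg). A spring detent holds either end; about 8 N passes the middle, then it snaps on. A flat bar, board x 7..17, 9 to 14 above the face; home, its tip is at y -15, just up-slope of the peg, over the rim of an eye hung there (it also blocks an eye from going on); out, at y 35.
- knob (a point): Centre of the top of the keeper's knob: a black post 16 diameter, square to the board's face, its top 45 above the face, at board x 12, y 75 plus the slide's value. It may be pushed from either side.
- dispenser: Hand tape dispenser lying flat, 214 long: steel eye, black handle, tape roll in line. Origin: underside centre of the handle; x along the handle to the eye, z up (hung: z out of the board, x up the slope). Handle x -55..55, 26 wide, 14 high. Roll 80 diameter on an 88 side plate at x -95, 48 high, a cutter on its +y side. Flat underside. Centre of mass near x -60; about 0.32 kg.
- eye (a point): Centre of the eye's hole at the underside, dispenser x +75: hole 15 diameter, ring 36 outside diameter, 6 thick.
- spare_roll: Bystander: a spare roll of tape lying flat, 90 diameter, 48 high. Origin at the underside.
- knife: Bystander: grey utility knife, 143 long along x, 22 wide, 18 high.
- marker: Bystander: white marker pen with a black cap, 135 long along x, 18 thick.
- stapler: Bystander: black and steel stapler, 130 long along x, 34 wide, 50 high.
- mug: Bystander: white mug, 80 diameter, 90 high, handle at +y.

How it is judged:
On the way, in this order (a step that is already met when the one before it is completed fails the run):
1. the keeper is pulled fully out (value of joint keeper above 0.044 m), for 0.2 s.
2. with the keeper still out, the dispenser's eye is on the peg and lies flat against the board (z of eye in the frame of board between -0.004 and 0.006 m and y of eye in the frame of board between -0.0115 and 0.0115 m and x of eye in the frame of board between -0.008 and 0.008 m and angle between the z axis of dispenser and the z axis of board, either way round below 0.12 rad and x of dispenser in the frame of board below -0.05 m and value of joint keeper above 0.04 m), for 0.2 s.
At the end, for the whole second after the job is handed in: The eye is on the peg, its underside within 6 mm of the board, its centre within 8 mm along the slope and 11.5 mm sideways of the slot's middle; the dispenser lies flat within 0.12 rad, roll down-slope, at rest; the keeper is home to within 5 mm (z of eye in the frame of board between -0.004 and 0.006 m and y of eye in the frame of board between -0.0115 and 0.0115 m and x of eye in the frame of board between -0.008 and 0.008 m and angle between the z axis of dispenser and the z axis of board, either way round below 0.12 rad and x of dispenser in the frame of board below -0.05 m and value of joint keeper below 0.005 m and linear speed of dispenser below 0.02 m/s); the robot touches nothing.
It fails at once if a bystander (spare_roll) is moved more than 30 mm (distance of spare_roll from where it was at the start of the episode above 0.03 m).
It fails at once if a bystander (knife) is moved more than 30 mm (distance of knife from where it was at the start of the episode above 0.03 m).
It fails at once if a bystander (marker) is moved more than 30 mm (distance of marker from where it was at the start of the episode above 0.03 m).
It fails at once if a bystander (stapler) is moved more than 30 mm (distance of stapler from where it was at the start of the episode above 0.03 m).
It fails at once if a bystander (mug) is moved more than 30 mm (distance of mug from where it was at the start of the episode above 0.03 m).
It also fails if it takes over 61 s, if anything falls off the work surface, if the arm or the gripper's body presses on something with over 40 N, if the wrist force passes 120 N, or if a joint passes its speed limit or range.

ROBOT

A 6-joint arm with a two-finger parallel gripper is mounted at the origin on the work surface. World frame = base frame: x ahead of the robot, y to its left, z up, the work surface at z = 0. Lengths are in m, angles in rad, forces in N, time in s.
With the tool pointing down it reaches from about 0.325 to 1 m from the base axis. Payload 5.1 kg.
Tool frame: the origin (TCP) lies midway between the tips of the shut fingers; the grasp point (between the pads) lies 19 mm behind it; z points along the fingers, y is the line along which they close (so a half turn about z gives the same grasp; the last joint's range is limited). The gripper opens to 85 mm and grips with 20 to 120 N. Pads are 22 mm wide; open, the fingers measure 114 mm over their backs; the gripper's body (76 mm by 85 mm) begins 54 mm behind the grasp point. The pads swing forward as they close: fully open they stand 13 mm farther back than shut.
Start: joints at [1.123, 0.124, 1.65, -0, 1.367, -0.083], TCP at [0.232, 0.607, 0.231] pointing down, gripper open.
Joint ranges: [-2.61, 2.61], [-1.02, 2.33], [0.03, 2.71], [-1.35, 4.49], [0.32, 2.68], [-2.91, 2.91]. Speed limits (rad/s): [2.57, 2.57, 3.14, 3.14, 3.14, 3.14].

INTERFACE

Orientations are given as a rotation vector (axis times angle).
In Python, from plant import r gives the robot as it stands. The module is installed in compiled form; this text tells all that it offers.
- The arm moves only by the shell command python3 -m crank 'ROWS' [FORCE]. ROWS is JSON, a list of rows, each an object with "delta_pos": the shift along the tool's x, y, z as a fraction of full scale, a list of three; "twist": the turn about the tool's z as a fraction of full scale; "jaw": the opening, from -1 (shut) to 1 (fully open). In form: [{"delta_pos": [tx, ty, tz], "twist": twist, "jaw": jaw}, ...]. A call has 1 to 20 rows; each row is the pose to reach, as a shift and turn from the pose commanded when the call began, along the tool's axes at that moment; what a row does not reach only later rows make up. Full scale, the value 1, is 0.2 m for a shift and pi/4 rad for a turn. A row lasts 1/10 s, in which the tool goes at most 50 mm and 8.59 degrees, less where a joint would pass 70% of its speed; a pose out of reach is approached as far as the arm can. A call with a number of a shift or a turn outside -1 to 1 is refused whole. A call with a gripper value outside its range is refused whole. The fingers move at their own pace and stop on an object; FORCE is the grip in N (left out, the last holds). Time passes only in rows, so rows that repeat a pose let the fingers close. It gives the time, the measured TCP pose, the force, the opening and the grip force at its end, in the units of the state.
- r.state(): the state, without advancing time (a new reading comes with each control period).
- r.camera(name): name is "side" or "top"; returns the picture (420x560x3 uint8, red, green, blue); there is no depth.
- r.calibration(name): a dict with "fx", "fy", "cx", "cy" (pixels), "dist_coeffs" ([k1, k2, p1, p2, k3] as OpenCV has them; the pictures are not rectified), "cam_to_world" (4x4, takes a point from camera to world coordinates). Camera axes: x right, y up, looking along -z (the intrinsics and any distortion apply to the point x, -y, -z); pixel columns grow to the right and rows downward; lengths in m; the calibration is good to about 2 mm. A picture is of the moment at which its call begins. calibration takes no time and is no camera call.
- r.sign_off(): hands the job in; it is judged then, once.
The state is a dict: "time": time; "q": joint angles; "qvel": joint speeds; "joint_torque": joint torques, N m; "tcp_pos": TCP position; "orientation": TCP orientation; "wrist_force": force on the tool from outside, world axes, zero at the start; "moment": the same for the moment, N m; "gripper_width": finger opening in m; "gripper_force": force on a finger pad.
Only numpy, scipy, OpenCV 4.12 (cv2) and the standard library are available. Lean on these libraries where they do the work, as an engineer would, in place of code of your own. Each camera call takes 0.05 s, during which the arm holds its last target. There are 200 camera calls.

## Working session

There is one attempt and no reset: what is moved stays moved. The work goes in short steps, Python scripts to look and compute and a shell command to move; the robot and the scene stay as the last step left them, time stands still between calls to the robot, and variables do not carry over. Pictures are saved under pics/ and viewed, at most 10 in all, crops included, and the job is handed in when it is done.

```bash
mkdir -p pics; cat > h.py <<'E'
import numpy as np, cv2
from scipy.spatial.transform import Rotation as R
from plant import r
def snap(n,f):
    im=r.camera(n); cv2.imwrite(f'pics/{f}.png',im[...,::-1]); return im
def ray(n,uv):
    c=r.calibration(n); K=np.array([[c['fx'],0,c['cx']],[0,c['fy'],c['cy']],[0,0,1.]])
    p=cv2.undistortPoints(np.array([[uv]],float),K,np.array(c['dist_coeffs'],float))[0,0]
    T=np.array(c['cam_to_world']); d=T[:3,:3]@np.array([p[0],-p[1],-1]); return T[:3,3],d/np.linalg.norm(d)
def onz(n,uv,z):
    o,d=ray(n,uv); return o+d*(z-o[2])/d[2]
def tri(a,b):
    (o1,d1),(o2,d2)=ray('top',a),ray('side',b)
    s=np.linalg.lstsq(np.c_[d1,-d2],o2-o1,rcond=None)[0]
    p,q=o1+s[0]*d1,o2+s[1]*d2; return (p+q)/2,np.linalg.norm(p-q)
def proj(n,P):
    c=r.calibration(n); K=np.array([[c['fx'],0,c['cx']],[0,c['fy'],c['cy']],[0,0,1.]])
    T=np.array(c['cam_to_world']); p=T[:3,:3].T@(np.array(P)-T[:3,3]); p=p*[1,-1,-1]
    return cv2.projectPoints(p[None],np.zeros(3),np.zeros(3),K,np.array(c['dist_coeffs'],float))[0][0,0]
E
python3 - <<'E'
from h import *
for n in('top','side'):
    snap(n,n+'0'); c=r.calibration(n); print(n,c['fx'],c['dist_coeffs'],np.round(c['cam_to_world'],3).tolist())
s=r.state(); print({k:np.round(v,3).tolist() for k,v in s.items()})
E
```

```text
top 451.6563167059847 [-0.04074748  0.          0.          0.          0.        ] [[-0.011, 0.983, -0.181, 0.31], [-0.999, -0.016, -0.028, -0.012], [-0.03, 0.181, 0.983, 1.283], [0.0, 0.0, 0.0, 1.0]]
side 533.4060095812749 [0.04933575 0.         0.         0.         0.        ] [[0.795, 0.447, -0.409, -0.046], [-0.606, 0.576, -0.548, -0.756], [-0.009, 0.684, 0.73, 1.113], [0.0, 0.0, 0.0, 1.0]]
{'time': 0.1, 'q': [1.123, 0.124, 1.652, 0.0, 1.367, -0.083], 'qvel': [-0.002, -0.001, -0.002, 0.001, -0.001, -0.001], 'joint_torque': [0.0, -42.493, -36.665, -0.0, 0.004, -0.0], 'tcp_pos': [0.232, 0.607, 0.23], 'orientation': [-0.57, -3.089, 0.003], 'wrist_force': [0.195, -0.578, 0.652], 'moment': [0.041, 0.011, 0.005], 'gripper_force': 0.0, 'gripper_width': 0.086}
```

View pics/top0.png

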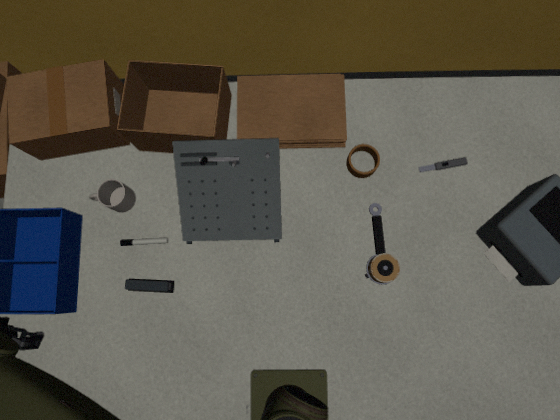

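View pics/side0.png

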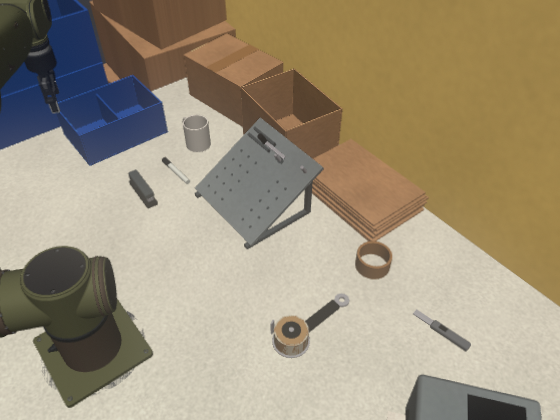

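Top view: board at about (175–282, 138–242), with the knob near (204,160), the peg near (236,160) and the spare peg at (268,156). The dispenser has its eye at (376,210) and roll at (383,268). The side view shows the same items, with the eye at (342,300) and the roll at (291,335). Next I'll enlarge crops of the board.

```bash
python3 - <<'E'
import cv2
a=cv2.imread('pics/top0.png')[135:185,170:290]; b=cv2.imread('pics/side0.png')[112:187,225:330]
a=cv2.resize(a,None,fx=6,fy=6,interpolation=cv2.INTER_CUBIC); b=cv2.resize(b,None,fx=7,fy=7,interpolation=cv2.INTER_CUBIC)
f=lambda i:cv2.convertScaleAbs(i,alpha=1.6)
cv2.imwrite('pics/ca.png',f(a));cv2.imwrite('pics/cb.png',f(b))
E
```

```text
(no output)
```

View pics/ca.png

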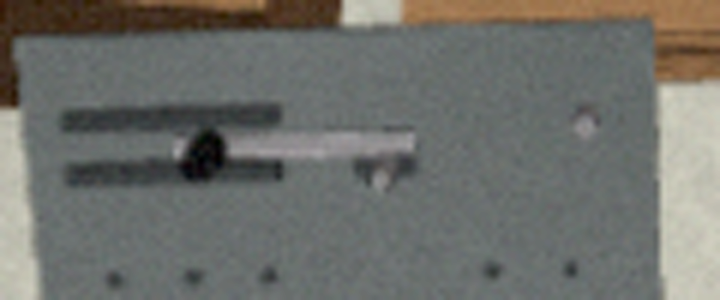

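View pics/cb.png

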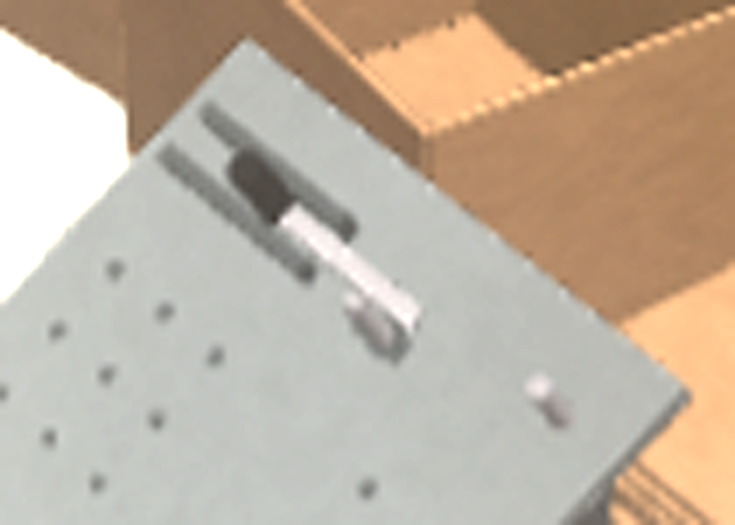

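The crops show these pixels, in crop coordinates:

| Item | Top crop | Side crop |
|---|---|---|
| Peg tip | (381,183) | (352,300) |
| Spare peg tip | (586,127) | (540,385) |
| Knob top | (200,160) | (243,163) |
| Board upper-left corner | (16,38) | (248,40) |
| Board upper-right corner | (652,18) | (690,395) |

The peg stands close to the middle of its slot.

```bash
cat > m.py <<'E'
from h import *
A=lambda u,v:(170+(u+.5)/6-.5,135+(v+.5)/6-.5); B=lambda u,v:(225+(u+.5)/7-.5,112+(v+.5)/7-.5)
pts={'peg':((381,183),(352,300)),'spare':((586,127),(540,385)),'knob':((200,160),(243,163)),'UL':((16,38),(248,40)),'UR':((652,18),(690,395))}
bd={'spare':(.020,-.09,.028),'knob':(.012,.075,.045),'UL':(.06,.16,0),'UR':(.06,-.12,0)}
W={}
for k,(a,b) in pts.items():
    W[k],e=tri(A(*a),B(*b)); print(k,W[k].round(4),'gap',round(e,4))
E
cat >> m.py <<'E'
from scipy.optimize import least_squares
ks=list(bd); Pb=np.array([bd[k] for k in ks]); Pw=np.array([W[k] for k in ks])
Rb=lambda y:(R.from_euler('z',y)*R.from_euler('y',-30,degrees=True)).as_matrix()
s=least_squares(lambda p:(Pb@Rb(p[3]).T+p[:3]-Pw).ravel(),[.6,.1,.135,0])
t,yaw=s.x[:3],s.x[3]; print('board',t.round(4),'yaw deg',np.degrees(yaw),'res',s.fun.reshape(-1,3).round(4).tolist())
print('peg in board',((W['peg']-t)@Rb(yaw)).round(4))
E
cat > d.py <<'E'
from h import *
import sys
def cen(n,box,lo,hi,im):
    x0,y0,x1,y1=box; c=im[y0:y1,x0:x1].max(axis=2); m=((c>=lo)&(c<hi)).astype(np.uint8)
    k,l,st,ce=cv2.connectedComponentsWithStats(m); return [(st[i].tolist(),(ce[i]+[x0,y0]).round(1).tolist()) for i in range(1,k) if st[i][4]>15]
t=cv2.imread('pics/top0.png')[...,::-1];s=cv2.imread('pics/side0.png')[...,::-1]
print(cen('top',(355,195,410,295),0,70,t)); print(cen('side',(265,285,360,365),0,70,s))
a=cv2.resize(t[195:290,350:415],None,fx=6,fy=6,interpolation=3); b=cv2.resize(s[285:360,265:355],None,fx=6,fy=6,interpolation=3)
b=cv2.copyMakeBorder(b,0,120,0,0,0);h=min(len(a),len(b)); cv2.imwrite('pics/d.png',cv2.hconcat([a[:h],b[:h]])[...,::-1]); print(a.shape,b.shape)
E
python3 m.py; python3 d.py
```

```text
peg [0.6331 0.1321 0.1652] gap 0.0019
spare [0.6545 0.0435 0.1714] gap 0.0021
knob [0.6383 0.2075 0.1833] gap 0.0009
UL [0.7023 0.2931 0.1638] gap 0.0014
UR [0.7069 0.0154 0.1576] gap 0.0007
board [0.6518 0.1334 0.1342] yaw deg 0.7400883442746552 res [[0.0018, -0.0001, -0.0029], [0.0004, 0.0007, -0.0042], [-0.0006, 0.0009, 0.0004], [-0.0016, -0.0014, 0.0066]]
peg in board [-0.0007 -0.001   0.0361]
[([17, 20, 13, 40, 376], [378.0, 234.4]), ([13, 61, 15, 27, 74], [371.4, 270.6]), ([22, 65, 16, 16, 192], [384.8, 267.4])]
[]
(570, 390, 3) (570, 540, 3)
```

View pics/d.png

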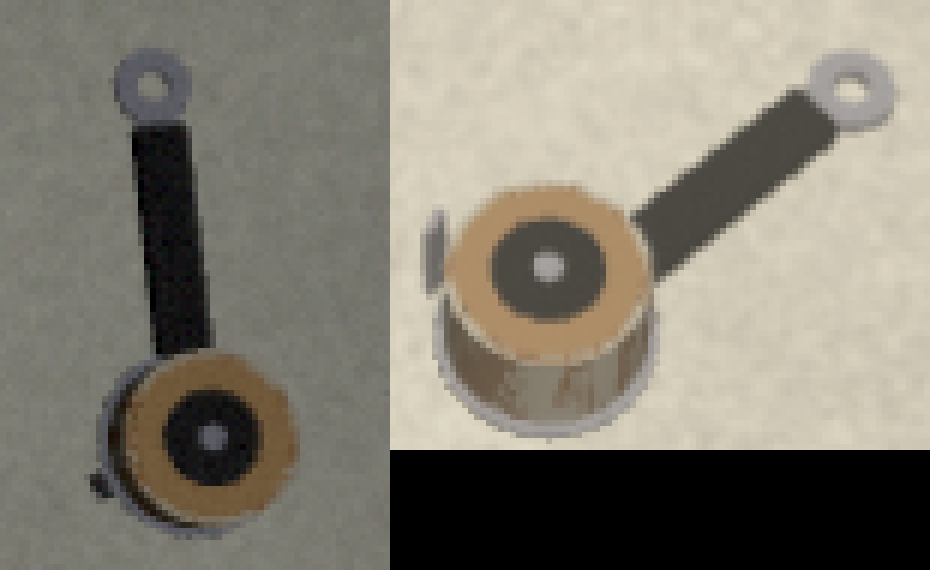

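The crop shows the eye's hole at top (153,86) and side (460,89), and the roll's top centre at top (213,437) and side (158,267). The handle lies between them.

```bash
python3 - <<'E'
from h import *
A=lambda u,v:(350+(u+.5)/6-.5,195+(v+.5)/6-.5); B=lambda u,v:(265+(u+.5)/6-.5,285+(v+.5)/6-.5)
e,g=tri(A(153,86),B(460,89)); q,g2=tri(A(213,437),B(158,267)); print(e,g,q,g2,np.linalg.norm((e-q)[:2]))
# handle ends mid: top view, z .014
for z in (0.,.014):print([onz('top',A(*p),z).round(4).tolist() for p in((162,125),(183,350))])
d=(e-q)[:2]; yaw=np.arctan2(d[1],d[0]); u=np.r_[np.cos(yaw),np.sin(yaw)]
print('yaw',yaw, 'origin',e[:2]-.075*u, q[:2]+.095*u)
s=r.state(); M=R.from_rotvec(s['orientation']).as_matrix(); print(M.round(4).tolist(), s['tcp_pos'])
E
```

```text
[ 0.54099104 -0.25595303  0.00548405] 0.0013416545148315342 [ 0.37191202 -0.2663525   0.05115192] 0.0013853342408021159 0.16939854037759478
[[0.5224, -0.26, 0.0], [0.4148, -0.2646, 0.0]]
[[0.52, -0.2573, 0.014], [0.4136, -0.2618, 0.014]]
yaw 0.061429200966332816 origin [ 0.4661325  -0.26055732] [ 0.46673283 -0.2605204 ]
[[-0.9342, 0.3568, -0.0008], [0.3568, 0.9342, -0.0017], [0.0002, -0.0019, -1.0]] [0.23167526 0.60671774 0.23015935]
```

```bash
python3 -m crank '[{"delta_pos":[-1,-0.5,0],"twist":-0.48,"jaw":-1},{"delta_pos":[-1,-0.5,0],"twist":-0.48,"jaw":-1},{"delta_pos":[-1,-0.5,0],"twist":-0.48,"jaw":-1},{"delta_pos":[-1,-0.5,0],"twist":-0.48,"jaw":-1},{"delta_pos":[-1,-0.5,0],"twist":-0.48,"jaw":-1},{"delta_pos":[-1,-0.5,0],"twist":-0.48,"jaw":-1},{"delta_pos":[-1,-0.5,0],"twist":-0.48,"jaw":-1}]' 20
cat > go.py <<'E'
import sys; from h import *
s=r.state(); M=R.from_rotvec(s['orientation']).as_matrix(); yy=np.arctan2(M[1,1],M[0,1])
d=M.T@(np.array([float(v) for v in sys.argv[1:4]])-s['tcp_pos'])/.2
print('tcp',s['tcp_pos'].round(4),'yaw_y',np.degrees(yy).round(2),'delta',d.round(3),'tilt',M[:,2].round(4),'F',np.round(s['wrist_force'],1),'w',round(s['gripper_width'],4),'t',s['time'])
if len(sys.argv)>4: print('twist',(-(np.radians(float(sys.argv[4]))-yy)/(np.pi/4)).round(3))
E
python3 go.py .643 .165 .23 90.74
```

```text
time: 0.8
tcp_pos: [0.3831, 0.4421, 0.2309]
orientation: [0.017, -3.141, 0.0]
wrist_force: [-0.4, -0.3, -1.0]
gripper_width: -0.0001
gripper_force: 0.0
tcp [0.3831 0.4421 0.2309] yaw_y 90.62 delta [-1.284 -1.399  0.004] tilt [-9.e-04 -1.e-04 -1.e+00] F [-0.4 -0.3 -1. ] w -0.0001 t 0.8
twist -0.003
```

```bash
python3 -m crank '[{"delta_pos":[-1,-1,0],"twist":0,"jaw":-1},{"delta_pos":[-1,-1,0],"twist":0,"jaw":-1},{"delta_pos":[-1,-1,0],"twist":0,"jaw":-1},{"delta_pos":[-1,-1,0],"twist":0,"jaw":-1},{"delta_pos":[-1,-1,0],"twist":0,"jaw":-1},{"delta_pos":[-1,-1,0],"twist":0,"jaw":-1},{"delta_pos":[-1,-1,0],"twist":0,"jaw":-1},{"delta_pos":[-1,-1,0],"twist":0,"jaw":-1}]' 20 >/dev/null
python3 -m crank '[{"delta_pos":[-0.28,-0.4,0],"twist":0,"jaw":-1},{"delta_pos":[-0.28,-0.4,0],"twist":0,"jaw":-1},{"delta_pos":[-0.28,-0.4,0],"twist":0,"jaw":-1},{"delta_pos":[-0.28,-0.4,0.1],"twist":0,"jaw":-1},{"delta_pos":[-0.28,-0.4,0.25],"twist":0,"jaw":-1},{"delta_pos":[-0.28,-0.4,0.35],"twist":0,"jaw":-1},{"delta_pos":[-0.28,-0.4,0.35],"twist":0,"jaw":-1},{"delta_pos":[-0.28,-0.4,0.35],"twist":0,"jaw":-1}]' 20 >/dev/null
python3 go.py .643 .236 .16
```

```text
tcp [0.6416 0.1675 0.1614] yaw_y 90.83 delta [-0.012  0.343  0.007] tilt [-7.e-04  3.e-04 -1.e+00] F [ 0.1 -0.2  0.2] w 0.0002 t 2.4
```

```bash
python3 -m crank '[{"delta_pos":[0,0.06,0],"twist":0,"jaw":-1},{"delta_pos":[0,0.12,0],"twist":0,"jaw":-1},{"delta_pos":[0,0.16,0],"twist":0,"jaw":-1},{"delta_pos":[0,0.2,0],"twist":0,"jaw":-1},{"delta_pos":[0,0.24,0],"twist":0,"jaw":-1},{"delta_pos":[0,0.28,0],"twist":0,"jaw":-1},{"delta_pos":[0,0.3,0],"twist":0,"jaw":-1},{"delta_pos":[0,0.32,0],"twist":0,"jaw":-1},{"delta_pos":[0,0.33,0],"twist":0,"jaw":-1},{"delta_pos":[0,0.34,0],"twist":0,"jaw":-1},{"delta_pos":[0,0.35,0],"twist":0,"jaw":-1},{"delta_pos":[0,0.35,0],"twist":0,"jaw":-1}]' 20
python3 - <<'E'
from h import *
im=snap('top','k1'); im2=snap('side','k1s')
a=cv2.resize(im[110:185,160:260],None,fx=4,fy=4,interpolation=3);b=cv2.resize(im2[100:175,220:320],None,fx=4,fy=4,interpolation=3)
cv2.imwrite('pics/k1c.png',cv2.convertScaleAbs(cv2.hconcat([a,b])[...,::-1],alpha=1.5))
E
```

```text
time: 3.6
tcp_pos: [0.6416, 0.2357, 0.1612]
orientation: [0.019, -3.141, -0.0]
wrist_force: [0.5, 0.4, -0.6]
gripper_width: 0.0002
gripper_force: 0.0
```

View pics/k1c.png

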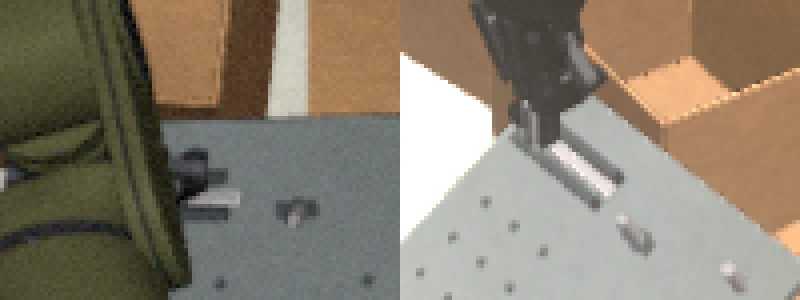

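The keeper's bar tip has moved from px 239 to about 220 in the top view, roughly 50 mm, so it looks fully out. I'll nudge a little further to feel the stop.

```bash
python3 -m crank '[{"delta_pos":[0,0.01,0],"twist":0,"jaw":-1},{"delta_pos":[0,0.02,0],"twist":0,"jaw":-1},{"delta_pos":[0,0.02,0],"twist":0,"jaw":-1}]' 20
python3 go.py .643 .236 .16
```

```text
time: 4.0
tcp_pos: [0.6416, 0.2382, 0.1613]
orientation: [0.019, -3.141, 0.005]
wrist_force: [-0.0, -5.3, 0.6]
gripper_width: -0.0002
gripper_force: 2.5
tcp [0.6416 0.2382 0.1613] yaw_y 90.7 delta [-0.007 -0.011  0.006] tilt [-4.0e-04 -3.2e-03 -1.0e+00] F [-0.  -5.3  0.6] w -0.0002 t 4.0
```

The stop is felt, with 5 N back at the knob, so the keeper is fully out. Now to the dispenser.

```bash
python3 -m crank '[{"delta_pos":[0,-0.1,-0.05],"twist":0,"jaw":-1},{"delta_pos":[0,-0.1,-0.3],"twist":0,"jaw":-1},{"delta_pos":[0,-0.1,-0.5],"twist":0,"jaw":-1},{"delta_pos":[0.3,-0.3,-0.5],"twist":-0.06,"jaw":-1},{"delta_pos":[0.5,-1,-0.5],"twist":-0.06,"jaw":1},{"delta_pos":[0.5,-1,-0.5],"twist":-0.06,"jaw":1},{"delta_pos":[0.5,-1,-0.5],"twist":-0.06,"jaw":1},{"delta_pos":[0.5,-1,-0.5],"twist":-0.06,"jaw":1},{"delta_pos":[0.5,-1,-0.5],"twist":-0.06,"jaw":1}]' >/dev/null
python3 -m crank '[{"delta_pos":[0.1,-1,0],"twist":0,"jaw":1},{"delta_pos":[0.1,-1,0],"twist":0,"jaw":1},{"delta_pos":[0.1,-1,0],"twist":0,"jaw":1},{"delta_pos":[0.1,-1,0],"twist":0,"jaw":1},{"delta_pos":[0.1,-1,0],"twist":0,"jaw":1},{"delta_pos":[0.1,-1,0],"twist":0,"jaw":1}]' >/dev/null
python3 go.py .5043 -.2582 .10 93.5
```

```text
tcp [ 0.5365 -0.1626  0.2614] yaw_y 93.33 delta [ 0.189 -0.469  0.806] tilt [ 3.e-04  1.e-03 -1.e+00] F [-1.1  0.4  0.1] w 0.0852 t 5.5
twist -0.004
```

```bash
python3 -m crank '[{"delta_pos":[0.19,-0.47,0.2],"twist":0,"jaw":1},{"delta_pos":[0.19,-0.47,0.4],"twist":0,"jaw":1},{"delta_pos":[0.19,-0.47,0.6],"twist":0,"jaw":1},{"delta_pos":[0.19,-0.47,0.8],"twist":0,"jaw":1},{"delta_pos":[0.19,-0.47,0.95],"twist":0,"jaw":1},{"delta_pos":[0.19,-0.47,0.95],"twist":0,"jaw":1},{"delta_pos":[0.19,-0.47,0.95],"twist":0,"jaw":1}]' >/dev/null
python3 go.py .5043 -.2582 .004 93.5
```

```text
tcp [ 0.5045 -0.2571  0.0717] yaw_y 93.53 delta [ 0.001 -0.006  0.338] tilt [-3.e-04  7.e-04 -1.e+00] F [0.2 0.  1. ] w 0.0852 t 6.2
twist 0.001
```

```bash
python3 -m crank '[{"delta_pos":[0,0,0.12],"twist":0,"jaw":1},{"delta_pos":[0,0,0.25],"twist":0,"jaw":1},{"delta_pos":[0,0,0.34],"twist":0,"jaw":1},{"delta_pos":[0,0,0.34],"twist":0,"jaw":1},{"delta_pos":[0,0,0.34],"twist":0,"jaw":-1},{"delta_pos":[0,0,0.34],"twist":0,"jaw":-1},{"delta_pos":[0,0,0.34],"twist":0,"jaw":-1},{"delta_pos":[0,0,0.34],"twist":0,"jaw":-1},{"delta_pos":[0,0,0.34],"twist":0,"jaw":-1},{"delta_pos":[0,0,0.34],"twist":0,"jaw":-1},{"delta_pos":[0,0,0.34],"twist":0,"jaw":-1}]' 20
python3 -m crank '[{"delta_pos":[0,0,-0.1],"twist":0,"jaw":-1},{"delta_pos":[0,0,-0.2],"twist":0,"jaw":-1},{"delta_pos":[0,0,-0.3],"twist":0,"jaw":-1},{"delta_pos":[0,0,-0.45],"twist":0,"jaw":-1},{"delta_pos":[0,0,-0.6],"twist":0,"jaw":-1},{"delta_pos":[0,0,-0.75],"twist":0,"jaw":-1},{"delta_pos":[0,0,-0.75],"twist":0,"jaw":-1},{"delta_pos":[0,0,-0.75],"twist":0,"jaw":-1}]'
python3 - <<'E'
from h import *
im=snap('top','g1'); im2=snap('side','g1s')
a=cv2.resize(im[160:300,320:440],None,fx=3,fy=3,interpolation=3);b=cv2.resize(im2[180:320,240:400],None,fx=3,fy=3,interpolation=3)
cv2.imwrite('pics/g1c.png',cv2.convertScaleAbs(cv2.hconcat([a,b])[:,:800][...,::-1],alpha=1.3))
E
```

```text
time: 7.3
tcp_pos: [0.5043, -0.259, 0.0046]
orientation: [-0.093, 3.139, -0.001]
wrist_force: [-0.8, 1.5, 7.1]
gripper_width: 0.0255
gripper_force: 21.9
time: 8.1
tcp_pos: [0.5087, -0.2602, 0.1593]
orientation: [-0.091, 3.125, -0.008]
wrist_force: [6.4, 1.4, 14.7]
gripper_width: 0.0256
gripper_force: 21.7
```

View pics/g1c.png

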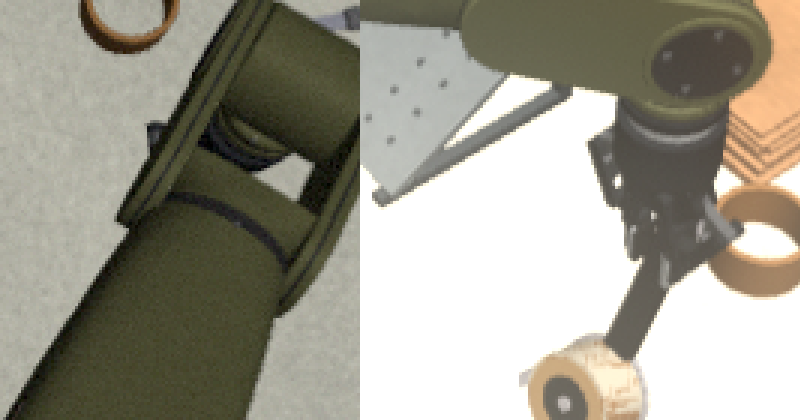

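The dispenser pivoted nose-up in the grip and its roll end still drags on the table. I'll lift clear and read the load.

```bash
python3 -m crank '[{"delta_pos":[0,0,-0.2],"twist":0,"jaw":-1},{"delta_pos":[0,0,-0.4],"twist":0,"jaw":-1},{"delta_pos":[0,0,-0.5],"twist":0,"jaw":-1},{"delta_pos":[0,0,-0.5],"twist":0,"jaw":-1},{"delta_pos":[0,0,-0.5],"twist":0,"jaw":-1},{"delta_pos":[0,0,-0.5],"twist":0,"jaw":-1}]'
python3 - <<'E'
from h import *
im2=snap('side','g2s'); im=snap('top','g2')
cv2.imwrite('pics/g2c.png',cv2.convertScaleAbs(cv2.resize(im2[170:330,220:400],None,fx=3,fy=3,interpolation=3)[...,::-1],alpha=1.2))
E
```

```text
time: 8.8
tcp_pos: [0.5022, -0.2578, 0.2496]
orientation: [0.093, -3.135, -0.005]
wrist_force: [-0.9, 0.2, -4.3]
gripper_width: 0.0253
gripper_force: 20.7
```

View pics/g2c.png

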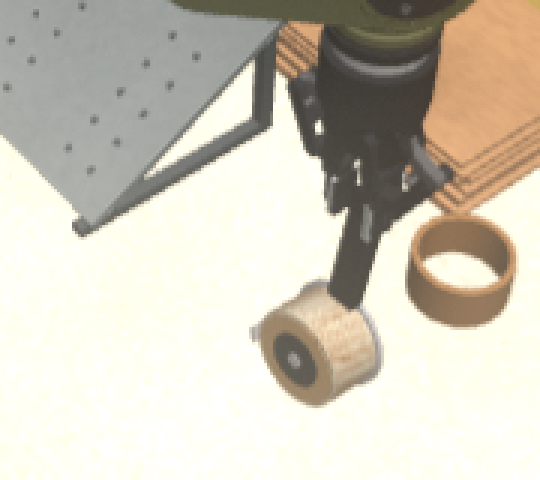

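The dispenser hangs steeply from the grip, with a load of about 4 N; the roll's face is at side px (318,290). I'll carry it over the board, rest the roll's edge on the slope, and let the slope flatten the dispenser as I lower it.

```bash
python3 -m crank '[{"delta_pos":[0,0,-0.15],"twist":0,"jaw":-1},{"delta_pos":[0.05,0.15,-0.35],"twist":0.03,"jaw":-1},{"delta_pos":[0.1,0.3,-0.35],"twist":0.06,"jaw":-1},{"delta_pos":[0.13,0.5,-0.35],"twist":0.06,"jaw":-1},{"delta_pos":[0.13,0.7,-0.35],"twist":0.06,"jaw":-1},{"delta_pos":[0.13,0.9,-0.35],"twist":0.06,"jaw":-1},{"delta_pos":[0.13,1,-0.35],"twist":0.06,"jaw":-1},{"delta_pos":[0.13,1,-0.35],"twist":0.06,"jaw":-1}]' >/dev/null
python3 -m crank '[{"delta_pos":[0,0.15,0],"twist":0,"jaw":-1},{"delta_pos":[0,0.35,0],"twist":0,"jaw":-1},{"delta_pos":[0,0.55,0],"twist":0,"jaw":-1},{"delta_pos":[0,0.75,0],"twist":0,"jaw":-1},{"delta_pos":[0,0.9,0],"twist":0,"jaw":-1},{"delta_pos":[0,0.97,0],"twist":0,"jaw":-1},{"delta_pos":[0,0.97,0],"twist":0,"jaw":-1},{"delta_pos":[0,0.97,0],"twist":0,"jaw":-1}]' 
python3 go.py .475 .1315 .236 90.74
python3 - <<'E'
from h import *
im2=snap('side','g3s')
cv2.imwrite('pics/g3c.png',cv2.convertScaleAbs(cv2.resize(im2[60:260,150:350],None,fx=3,fy=3,interpolation=3)[...,::-1],alpha=1.2))
E
```

```text
time: 10.5
tcp_pos: [0.4635, 0.1325, 0.3227]
orientation: [0.018, -3.141, 0.002]
wrist_force: [-0.5, -0.0, -3.5]
gripper_width: 0.025
gripper_force: 20.8
tcp [0.4635 0.1325 0.3227] yaw_y 90.67 delta [-0.058 -0.005  0.433] tilt [-0.001  -0.0015 -1.    ] F [-0.5 -0.  -3.5] w 0.025 t 10.5
twist -0.001
```

View pics/g3c.png

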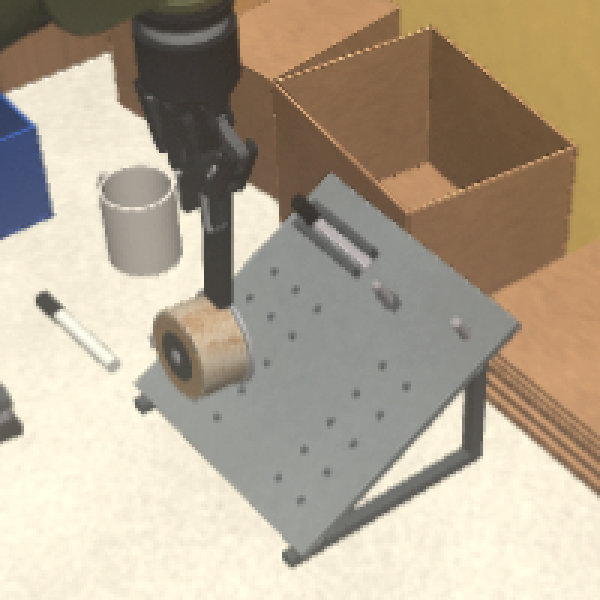

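The dispenser hangs nearly vertical in the fingers above the lower board. The knob is out and the peg is visible at crop (385,293). Now I'll do the flattening move along the slope.

```bash
python3 -m crank '[{"delta_pos":[-0.03,0,0.2],"twist":0,"jaw":-1},{"delta_pos":[-0.06,0,0.4],"twist":0,"jaw":-1},{"delta_pos":[-0.06,0,0.48],"twist":0,"jaw":-1},{"delta_pos":[-0.07,0,0.52],"twist":0,"jaw":-1},{"delta_pos":[-0.07,-0.01,0.56],"twist":0,"jaw":-1},{"delta_pos":[-0.13,-0.01,0.56],"twist":0,"jaw":-1},{"delta_pos":[-0.2,-0.01,0.56],"twist":0,"jaw":-1},{"delta_pos":[-0.27,-0.01,0.56],"twist":0,"jaw":-1},{"delta_pos":[-0.33,-0.01,0.56],"twist":0,"jaw":-1},{"delta_pos":[-0.33,-0.01,0.56],"twist":0,"jaw":-1}]' 
python3 - <<'E'
from h import *
im2=snap('side','g4s')
E
```

```text
time: 11.55
tcp_pos: [0.5315, 0.1322, 0.2134]
orientation: [-0.018, 3.138, 0.0]
wrist_force: [-1.3, -0.0, 1.8]
gripper_width: 0.0251
gripper_force: 21.9
```

```bash
python3 -m crank '[{"delta_pos":[-0.06,0,0.055],"twist":0,"jaw":-1},{"delta_pos":[-0.13,0,0.115],"twist":0,"jaw":-1},{"delta_pos":[-0.19,0,0.165],"twist":0,"jaw":-1},{"delta_pos":[-0.24,0,0.215],"twist":0,"jaw":-1},{"delta_pos":[-0.29,0,0.26],"twist":0,"jaw":-1},{"delta_pos":[-0.335,0,0.3],"twist":0,"jaw":-1},{"delta_pos":[-0.335,0,0.3],"twist":0,"jaw":-1},{"delta_pos":[-0.335,0,0.3],"twist":0,"jaw":-1}]' 
python3 go.py .5967 .1315 .1465
python3 - <<'E'
from h import *
im2=snap('side','g5s'); im=snap('top','g5')
a=cv2.resize(im2[90:240,170:330],None,fx=3.75,fy=3.75,interpolation=3)
b=cv2.resize(im[130:250,170:290],None,fx=1.6,fy=1.6,interpolation=3)
b=cv2.copyMakeBorder(b,0,len(a)-len(b),0,0,0); cv2.imwrite('pics/g5c.png',cv2.convertScaleAbs(cv2.hconcat([a,b])[...,::-1],alpha=1.3))
E
```

```text
time: 12.4
tcp_pos: [0.596, 0.1332, 0.151]
orientation: [0.019, -3.14, 0.0]
wrist_force: [-0.9, 0.3, -0.7]
gripper_width: 0.0249
gripper_force: 22.3
tcp [0.596  0.1332 0.151 ] yaw_y 90.7 delta [-0.003 -0.008  0.023] tilt [-1.3e-03 -1.0e-04 -1.0e+00] F [-0.9  0.3 -0.7] w 0.0249 t 12.4
```

View pics/g5c.png

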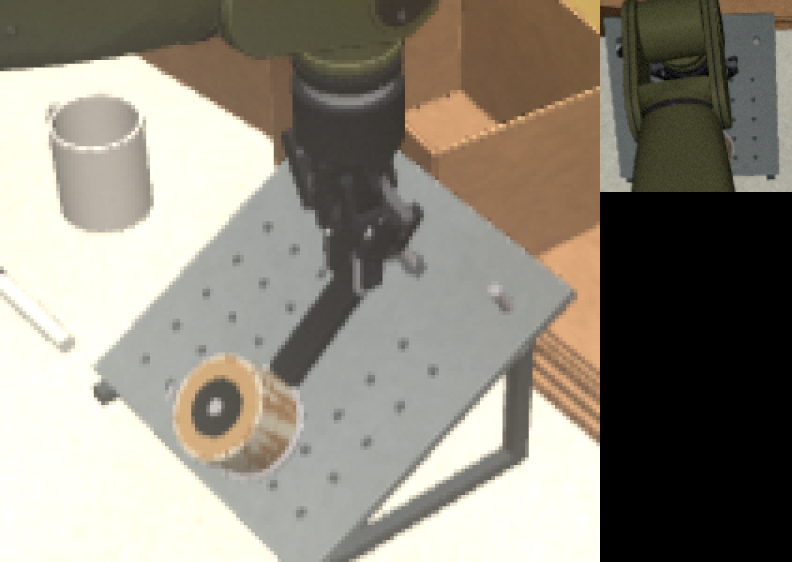

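The dispenser now lies nearly parallel to the board, with the roll's face centre at crop (216,408). The finger hides the eye, and the peg's lower part shows at crop (415,265). I'll compute the pitch and eye position from the roll centre.

```bash
cat > p.py <<'E'
from h import *
import sys
t=np.array([.6518,.1334,.1348]); Rb=(R.from_euler('z',.013)*R.from_euler('y',-30,degrees=True)).as_matrix()
def rollc(f):
    im=cv2.imread(f)[...,::-1].astype(int); 
    m=((im[...,0]-im[...,2]>60)&(im[...,0]>120)).astype(np.uint8); m[:150]=0;m[:,:170]=0;m[:,300:]=0;m[240:]=0
    ys,xs=np.nonzero(m); return xs.min(),xs.max(),ys.min(),ys.max(),m.sum()
def pitch(uv,yb,tcp):
    o,d=ray('side',uv); o2,d2=Rb.T@(o-t),Rb.T@d; k=(yb-o2[1])/d2[1]; Q=o2+k*d2
    P=Rb.T@(tcp+[0,0,.005]-t); v=(Q-P)[[0,2]]
    be=np.arctan2(-v[1],-v[0])-np.arctan2(-.038,.133)
    c,s=np.cos(be),np.sin(be); rot=lambda a,b:(c*a-s*b,s*a+c*b)
    e=rot(.037,-.010); g=rot(-.177,-.010)
    print('roll ctr',Q.round(4),'pivot',P.round(4),'len',np.hypot(*v).round(4),'beta',np.degrees(be).round(1),'eye',(P[0]+e[0]).round(4),P[1].round(4),(P[2]+e[1]).round(4),'edge',(P[0]+g[0]).round(4),(P[2]+g[1]).round(4))
E
python3 - <<'E'
from p import *
print(rollc('pics/g5s.png'))
pitch((170+216.5/3.75-.5,90+408.5/3.75-.5),-.001,r.state()['tcp_pos'])
E
```

```text
(np.int64(217), np.int64(237), np.int64(186), np.int64(211), np.uint64(201))
roll ctr [-0.1758 -0.001   0.0582] pivot [-0.0378  0.0005  0.0466] len 0.1385 beta 11.1 eye 0.0005 0.0005 0.0439 edge -0.2095 0.0026
```

```bash
python3 -m crank '[{"delta_pos":[0,-0.007,0],"twist":0,"jaw":-1},{"delta_pos":[-0.015,-0.007,0.026],"twist":0,"jaw":-1},{"delta_pos":[-0.03,-0.007,0.052],"twist":0,"jaw":-1},{"delta_pos":[-0.03,-0.007,0.052],"twist":0,"jaw":-1}]'
python3 -m crank '[{"delta_pos":[-0.015,0,0.025],"twist":0,"jaw":-1},{"delta_pos":[-0.025,0,0.045],"twist":0,"jaw":-1},{"delta_pos":[-0.025,0,0.045],"twist":0,"jaw":-1}]'
python3 - <<'E'
from p import *
snap('side','g6s'); a=rollc('pics/g6s.png'); print(a)
pitch((227.25+(a[0]+a[1]-454)/2,198.6+(a[2]+a[3]-397)/2),-.001,r.state()['tcp_pos'])
E
```

```text
time: 12.9
tcp_pos: [0.6025, 0.1317, 0.1402]
orientation: [0.019, -3.141, 0.0]
wrist_force: [0.2, 0.5, -1.1]
gripper_width: 0.0251
gripper_force: 22.5
time: 13.2
tcp_pos: [0.6073, 0.1318, 0.131]
orientation: [0.019, -3.14, 0.0]
wrist_force: [-0.1, 0.4, -0.4]
gripper_width: 0.0249
gripper_force: 22.6
(np.int64(218), np.int64(240), np.int64(187), np.int64(210), np.uint64(220))
roll ctr [-0.1727 -0.001   0.0512] pivot [-0.038  -0.001   0.0236] len 0.1375 beta 4.4 eye -0.0003 -0.001 0.0164 edge -0.2137 0.0001
```

The pitch and force both suggest the eye is round the peg, about 16 mm up. I'll feel sideways to confirm the peg is captured.

```bash
for y in 1 ; do python3 -m crank '[{"delta_pos":[0,0.012,0],"twist":0,"jaw":-1},{"delta_pos":[0,0.025,0],"twist":0,"jaw":-1},{"delta_pos":[0,0.025,0],"twist":0,"jaw":-1}]' | grep -E "tcp|force"; python3 -m crank '[{"delta_pos":[0,-0.025,0],"twist":0,"jaw":-1},{"delta_pos":[0,-0.05,0],"twist":0,"jaw":-1},{"delta_pos":[0,-0.05,0],"twist":0,"jaw":-1}]'| grep -E "tcp|force"; done
```

```text
tcp_pos: [0.6069, 0.1355, 0.1314]
wrist_force: [-1.9, -7.2, -1.6]
gripper_force: 22.5
tcp_pos: [0.6071, 0.1295, 0.1317]
wrist_force: [-0.8, 10.1, -3.0]
gripper_force: 22.5
```

The eye resists on both sides (−7 N and +10 N, about 6 mm apart), so it is on the peg. I'll centre it, lower a little and release.

```bash
python3 -m crank '[{"delta_pos":[0,0.018,0],"twist":0,"jaw":-1},{"delta_pos":[-0.015,0.02,0.026],"twist":0,"jaw":-1},{"delta_pos":[-0.02,0.02,0.036],"twist":0,"jaw":-1},{"delta_pos":[-0.02,0.02,0.036],"twist":0,"jaw":-1},{"delta_pos":[-0.02,0.02,0.036],"twist":0,"jaw":-0.1},{"delta_pos":[-0.02,0.02,0.036],"twist":0,"jaw":-0.1},{"delta_pos":[-0.02,0.02,0.036],"twist":0,"jaw":0.3},{"delta_pos":[-0.02,0.02,0.036],"twist":0,"jaw":0.3},{"delta_pos":[-0.02,0.02,0.036],"twist":0,"jaw":0.3}]'
python3 -m crank '[{"delta_pos":[0,0,-0.15],"twist":0,"jaw":0.3},{"delta_pos":[0,0,-0.35],"twist":0,"jaw":0.3},{"delta_pos":[0.3,0,-0.6],"twist":0,"jaw":-1},{"delta_pos":[0.3,0.5,-0.6],"twist":0,"jaw":-1},{"delta_pos":[0.3,1,-0.6],"twist":0,"jaw":-1},{"delta_pos":[0.3,1,-0.6],"twist":0,"jaw":-1},{"delta_pos":[0.3,1,-0.6],"twist":0,"jaw":-1},{"delta_pos":[0.3,1,-0.6],"twist":0,"jaw":-1}]'
python3 - <<'E'
from p import *
im=snap('side','g7s'); im2=snap('top','g7'); a=rollc('pics/g7s.png'); print(a)
# eye: bright grey blob near predicted position vs board; predicted pixels
for n in('side','top'):
    print(n,'eye',proj(n,t+Rb@[0,-.001,.006]).round(1),'rollc',proj(n,t+Rb@[-.17,-.001,.048]).round(1),'handle ends',[proj(n,t+Rb@[x,-.001,.014]).round(1).tolist() for x in(-.02,-.05-.05)])
g=cv2.cvtColor(im,cv2.COLOR_RGB2GRAY); print(g[148:176:1,266:296:1][::2])
E
```

```text
time: 14.75
tcp_pos: [0.6115, 0.131, 0.1249]
orientation: [-0.019, 3.141, 0.0]
wrist_force: [-0.2, -0.1, -0.1]
gripper_width: 0.0555
gripper_force: 0.0
time: 15.55
tcp_pos: [0.5479, 0.3352, 0.2453]
orientation: [-0.028, 3.141, 0.004]
wrist_force: [-0.2, -1.1, 0.2]
gripper_width: -0.0001
gripper_force: 0.0
(np.int64(219), np.int64(241), np.int64(188), np.int64(211), np.uint64(211))
side eye [279.  159.2] rollc [230.5 198.3] handle ends [[272.9, 163.2], [253.3, 184.5]]
top eye [234.4 161.6] rollc [237.1 227.5] handle ends [[234.6, 169.8], [236.6, 198.6]]
[[ 82  85 101 101 121 158 143 119 119 120 120 122 122 122 121 121 121 119
  120 120 121 122 121 121 121 122 121 121 121 121]
 [ 90  74  65  66 100 113 117 120 120 120 120 122 122 122 122 120 120 119
  120 121 121 121 120 120 119 120 119 121 121 120]
 [121 111  92  94 121 121 120 120 119 120 120 120 122 121 121 121 121 121
  121 121 120 120 119 120 119 118 118 118 117 118]
 [122 120 122 122 121 121 121 121 135 142 133 122 128 140 141 135 136 122
  120 121 121 119 119 120 119 118 119 118 118 116]
 [121 122 121 121 121 120 120 121 101 103
[... 509 characters left out ...]
153 149 153 133 114 108
  116 120 121 120 120 120 119 118 116 117 118 117]
 [ 93  59  53  52  50  51  51  50  59 108 149 124 105 102  96 108 115 120
  120 120 121 121 120 119 119 119 119 119 119 119]
 [ 53  51  51  51  51  50  51  52  51  49  51  98 119 120 120 120 119 119
  119 119 119 120 119 118 119 121 120 119 119 119]
 [ 53  51  51  50  52  52  52  49  48  67 104 121 121 120 119 120 119 120
  120 120 120 120 120 120 121 121 119 119 119 118]
 [ 52  51  51  52  54  50  48  54 100 120 123 123 121 121 121 121 120 121
  121 120 119 120 120 120 120 120 120 119 118 118]
 [ 52  52  52  51  48  48  82 117 121 122 122 122 122 122 122 122 121 121
  121 120 119 119 119 119 119 119 119 118 118 119]]
```

The eye ring shows at side px (279,160) and the roll face at (230,199.5). Both match a flat-hung pose (predicted (279,159) and (230.5,198)). Now I'll push the keeper home from its outer side.

```bash
python3 -m crank '[{"delta_pos":[-0.2,-0.12,0],"twist":0,"jaw":-1},{"delta_pos":[-0.47,-0.12,0],"twist":0,"jaw":-1},{"delta_pos":[-0.47,-0.12,0],"twist":0,"jaw":-1},{"delta_pos":[-0.47,-0.12,0.2],"twist":0,"jaw":-1},{"delta_pos":[-0.47,-0.12,0.42],"twist":0,"jaw":-1},{"delta_pos":[-0.47,-0.12,0.42],"twist":0,"jaw":-1},{"delta_pos":[-0.47,-0.12,0.42],"twist":0,"jaw":-1}]'; python3 go.py .6416 .2285 .161 90.74
```

```text
time: 16.35
tcp_pos: [0.6427, 0.3061, 0.1601]
orientation: [0.017, -3.139, 0.002]
wrist_force: [1.1, -0.3, 0.7]
gripper_width: 0.0001
gripper_force: 0.0
tcp [0.6427 0.3061 0.1601] yaw_y 90.63 delta [ 0.01  -0.388 -0.004] tilt [-0.0024 -0.001  -1.    ] F [ 1.1 -0.3  0.7] w 0.0001 t 16.35
twist -0.002
```

```bash
python3 -m crank '[{"delta_pos":[0,-0.08,0],"twist":0,"jaw":-1},{"delta_pos":[0,-0.14,0],"twist":0,"jaw":-1},{"delta_pos":[0,-0.19,0],"twist":0,"jaw":-1},{"delta_pos":[0,-0.23,0],"twist":0,"jaw":-1},{"delta_pos":[0,-0.27,0],"twist":0,"jaw":-1},{"delta_pos":[0,-0.31,0],"twist":0,"jaw":-1},{"delta_pos":[0,-0.34,0],"twist":0,"jaw":-1},{"delta_pos":[0,-0.36,0],"twist":0,"jaw":-1},{"delta_pos":[0,-0.37,0],"twist":0,"jaw":-1},{"delta_pos":[0,-0.38,0],"twist":0,"jaw":-1},{"delta_pos":[0,-0.38,0],"twist":0,"jaw":-1}]'
python3 -m crank '[{"delta_pos":[0,-0.01,0],"twist":0,"jaw":-1},{"delta_pos":[0,-0.02,0],"twist":0,"jaw":-1},{"delta_pos":[0,-0.02,0],"twist":0,"jaw":-1}]'; python3 go.py .64 .225 .16
```

```text
time: 17.45
tcp_pos: [0.6441, 0.2313, 0.1606]
orientation: [0.019, -3.141, -0.0]
wrist_force: [-0.1, -0.4, 0.2]
gripper_width: -0.0003
gripper_force: 0.0
time: 17.75
tcp_pos: [0.6441, 0.2308, 0.1608]
orientation: [-0.02, 3.141, 0.01]
wrist_force: [1.2, 10.8, -1.1]
gripper_width: -0.0003
gripper_force: 5.2
tcp [0.6441 0.2308 0.1608] yaw_y 90.73 delta [ 0.021 -0.029  0.004] tilt [ 8.0e-04  6.5e-03 -1.0e+00] F [ 1.2 10.8 -1.1] w -0.0003 t 17.75
```

```bash
python3 -m crank '[{"delta_pos":[0,0.1,0],"twist":0,"jaw":-1},{"delta_pos":[0,0.25,-0.1],"twist":0,"jaw":-1},{"delta_pos":[0,0.3,-0.3],"twist":0,"jaw":-1},{"delta_pos":[0.2,0.5,-0.4],"twist":0,"jaw":-1},{"delta_pos":[0.4,0.7,-0.4],"twist":0,"jaw":-1},{"delta_pos":[0.6,0.9,-0.4],"twist":0,"jaw":-1},{"delta_pos":[0.6,1,-0.4],"twist":0,"jaw":-1},{"delta_pos":[0.6,1,-0.4],"twist":0,"jaw":-1},{"delta_pos":[0.6,1,-0.4],"twist":0,"jaw":-1}]'
python3 - <<'E'
from p import *
im=snap('side','z1s'); im2=snap('top','z1'); a=rollc('pics/z1s.png'); print(a)
def knob(f,box):
    i=cv2.imread(f).max(2); x0,y0,x1,y1=box; ys,xs=np.nonzero(i[y0:y1,x0:x1]<(40 if 'top' in f or f.endswith('z1.png') else 75)); return xs.mean()+x0,ys.mean()+y0,len(xs)
def tip(f):
    g=cv2.imread(f,0).astype(int); return [(v,g[v,225:248].tolist()) for v in (157,158,159)]
for f in('top0','z1'): print(f,knob(f'pics/{f}.png',(185,150,215,170)),tip(f'pics/{f}.png'))
for f in('side0','z1s'): print(f,knob(f'pics/{f}.png',(245,125,270,146)))
g=cv2.cvtColor(im,cv2.COLOR_RGB2GRAY); print(g[148:172:2,262:292])
E
```

```text
time: 18.65
tcp_pos: [0.5212, 0.4269, 0.2406]
orientation: [-0.023, 3.141, -0.002]
wrist_force: [0.3, 0.1, 0.3]
gripper_width: -0.0003
gripper_force: 0.0
(np.int64(219), np.int64(241), np.int64(188), np.int64(211), np.uint64(211))
top0 (np.float64(200.7258064516129), np.float64(158.78225806451613), 124) [(157, [88, 90, 93, 92, 91, 81, 83, 83, 82, 78, 79, 81, 81, 89, 71, 69, 69, 65, 68, 68, 69, 68, 66]), (158, [94, 92, 94, 92, 93, 90, 89, 88, 90, 87, 87, 92, 91, 91, 68, 64, 69, 68, 66, 70, 66, 66, 65]), (159, [91, 90, 88, 88, 90, 87, 90, 92, 91, 90, 90, 90, 90, 94, 59, 66, 69, 67, 71, 66, 65, 72, 62])]
z1 (np.float64(202.55263157894737), np.float64(159.75), 76) [(157, [98, 96, 98, 97, 99, 93, 86, 86, 87, 87, 85, 87, 90, 95, 75, 72, 70, 71, 69, 76, 69, 71, 71]), (158, [97, 97, 101, 100, 100, 96, 97, 97, 94, 94, 96, 93, 92, 100, 73, 66, 74, 70, 74, 71, 68, 71, 73]), (159, [94, 95, 96, 95, 93, 96, 94, 98, 94, 95, 98, 98, 99, 95, 75, 74, 70, 71, 70, 72, 71, 72, 71])]
side0 (np.float64(261.8333333333333), np.float64(137.93939393939394), 66)
z1s (np.float64(261.69117647058823), np.float64(1
[... 824 characters left out ...]
152 151 135  96  82  91
  104 126 150 151 146 111 120 119 121 121 120 119]
 [122 121 121 121 122 122 120 108  99 107 124 149 152 151 152 129 111 129
  137 149 152 145 102 115 119 118 119 120 120 119]
 [121 122 121 121 123 122  83  53  52  50  70 118 149 151 152 150 153 150
  152 134 115 108 117 121 120 121 121 120 120 119]
 [120 119 119 119  93  59  51  51  51  51  51  51  58 108 150 125 104 102
   95 107 115 120 120 120 121 121 119 118 119 119]
 [120 119  97  66  52  51  51  51  51  51  51  53  51  49  51  98 120 121
  120 120 119 118 119 119 120 120 119 119 119 119]
 [100  67  53  52  52  52  52  53  51  52  53  49  48  66 105 121 122 120
  119 120 119 120 121 121 120 121 121 121 121 121]]
```

The bar tip is back at px 238/239 and the knob's side-view position is within 0.2 px of the start, so the keeper is home. The roll hasn't moved and the arm is clear.

```bash
python3 -c "
from plant import r
print(r.sign_off())"
```

```text
the job is handed in; nothing more can be done
None
```

The dispenser hangs flat by its eye on the peg with the roll down-slope, the keeper is pushed fully home, and the job was handed in at about 19 s of the 61 s limit; the hand-in gave no verdict.

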